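# Lock the amplifier's access cover and take the key

## Robot

A 6-joint arm with a two-finger parallel gripper is mounted at the origin on the work surface. World frame = base frame: x ahead of the robot, y to its left, z up, the work surface at z = 0. Lengths are in mm, angles in rad, forces in N, time in s.
With the tool pointing down it reaches from about 275 to 750 mm from the base axis. Payload 10.2 kg.
Tool frame: the origin (TCP) lies midway between the tips of the shut fingers; the grasp point (between the pads) lies grip_depth behind it (grip_depth is the distance from the TCP to the grasp point, in mm); z points along the fingers, y is the line along which they close (so a half turn about z gives the same grasp; the last joint's range is limited). The gripper opens to 85 mm and grips with 20 to 120 N. Pads are 22 mm wide; open, the fingers measure 114 mm over their backs; the gripper's body (76 mm by 85 mm) begins 54 mm behind the grasp point. The pads swing forward as they close: fully open they stand 13 mm farther back than shut.
Start: joints at [-1.477, 0.313, 1.498, -0, 1.331, -0.223], TCP at [163.539, -498.885, 231.294] pointing down, gripper open.
Joint ranges: [-2.94, 2.94], [-0.97, 2.17], [0.19, 2.56], [-1.23, 4.37], [0.02, 3.11], [-2.88, 2.88]. Speed limits (rad/s): [2.39, 2.39, 3.01, 3.14, 3.14, 3.14].

## Interface

Orientations are given as a unit quaternion [w, x, y, z].
In Python, from rig import * gives the robot as it stands.
- The arm moves only by the tool servo_tool, never from a script. Its argument "commands" is a list of rows, each a list of 3 entries, a list of its own where there are three numbers: the gripper command: -1 is fully open, 1 is shut, values between are in proportion, then the shift along the tool's x, y, z in m, then the turn, a rotation vector about the tool's x, y, z in units of 6 degrees (1.0 is 6 degrees). In form: [[grip, [dx, dy, dz], [ax, ay, az]], ...]. A call has 1 to 10 rows; each row shifts and turns the commanded pose from where the row before left it, along the tool's axes as they then stand; what a row does not reach is not made up. A row lasts 1/12 s, in which the tool goes at most 41.7 mm and 7.16 degrees, less where a joint would pass 70% of its speed; a pose out of reach is approached as far as the arm can. A call is refused whole if a number of a shift passes 0.0417 or a number of a turn 1, either way. A call with a gripper value outside its range is refused whole. The fingers move at their own pace and stop on an object; "squeeze" is the grip in N (left out, the last holds). Time passes only in rows, so rows that do not move let the fingers close. It gives the time, the measured TCP pose, the force, the opening and the grip force at its end, in the units of the state.
- sense(): the state, without advancing time (a new reading comes with each control period).
- capture(name): name is "scene" or "top"; returns a dict with "pixels" (400x640x3 uint8, red, green, blue), "z_map" (400x640 float32, mm along the optical axis (not along the pixel's ray), 0 where there is no reading), "fx", "fy", "cx", "cy" (pixels), "rvec" (rotation vector, rad) and "tvec" (3), from world to camera coordinates, as OpenCV has them. Camera axes: x right, y down, z forward; pixel columns grow to the right and rows downward; lengths in mm; the calibration is good to about 2 mm. A picture is of the moment at which its call begins.
- finish_job(): hands the job in; it is judged then, once.
The state is a dict: "time_s": time; "joints": joint angles; "dq": joint speeds; "tau": joint torques, N m; "eef_pos": TCP position; "ee_rot": TCP orientation; "force": force on the tool from outside, world axes, zero at the start; "wrist_torque": the same for the moment, N m; "grip_width": opening from 0.0 (shut) to 1.0 (fully open); "grip_force": force on a finger pad.
Only numpy, scipy, OpenCV 4.12 (cv2) and the standard library are available. Lean on these libraries where they do the work, as an engineer would, in place of code of your own. Each camera call takes 0.05 s, during which the arm holds its last target. There are 200 camera calls.

## Task

Lock the amplifier's access cover: turn the key that stands in the lock clockwise until it comes up firm against its stop, with the bolt hard home in the keeper, but without straining the key. Then turn it back to where it will come out, draw it out and set it down in the round wooden dish, not dropping it in from a height and not disturbing the solder spool, the hand microphone or the multimeter.

Things in the scene. Friction and masses are not known exactly. Their poses are not given: they have to be found in the camera images.
- amp: Radio amplifier, a grey steel case 280 (x) x 240 (y) x 117 mm high, fixed to the table; black front panel with knobs and meter on its +x face. Origin: centre of its underside, z up. On top a dark access cover carries an aluminium lock case 54 x 50 x 24 mm; ahead of it (+x), on the front rail, sits the steel keeper.
- shell: The lock's fixed steel nose, 28 mm across. Origin: centre of its flat face, on the lock's vertical axis, 145 mm above the table. Round keyhole with a notch towards the amplifier's +x. The key's nib is trapped under it: the key comes straight up only with its x along the amplifier's x (within about 0.1 rad), as at the start. The key must not lean on it with more than 15 N.
- plug: The lock's turning plug, hidden inside; origin on the lock's axis, 117 mm above the table. Only the key turns it, and it pushes the bolt out. It loads the key's flat tang by about 10 N for each 0.045 N m of turning moment: free turning takes about 0.02 to 0.04 N m; firm against the stop means 0.07 to 0.12 N m (14 to 30 N on the tang); more strains the key.
- key: The key, upright in the lock and pushed fully in at the start. Origin: tip of the steel shank; z up along the shank. Shank 12 mm thick, 23 mm long, 14 mm of it in the lock when seated, 0.8 mm side play. A 3 mm nib on its side points to the key's +x. Mass 40 to 65 g. It stays at whatever angle it is left; it has about 0.1 rad of free play before the bolt moves.
- key_head (a point): Centre of the key's black plastic head, 38 mm above the shank's tip; the head measures x 26, y 10 (grip it across y), z 30 mm. Turned clockwise from above the key meets a firm stop, at 0.75 to 1.35 rad from the start depending on how the keeper is set: the bolt is then home. The stop gives a little: some 0.05 N m more for each 0.1 rad past it.
- bolt_tip (a point): Centre of the front end of the steel bolt (14 mm wide, 7 mm high), on its way from the lock case to the keeper along the amplifier's +x; about 9 mm of travel for 1.2 rad of key. The bolt stays where it is pushed when the key is turned back.
- keeper: Steel box keeper, 30 mm wide, 14 mm high, open towards the bolt. Origin: foot of its end wall, against which the bolt's front end stops (same x in this frame); x as the amplifier's x. It is set in or out by up to 4 mm, differently each time.
- dish: Round shallow wooden dish, loose, 124 mm over the rim, 22 mm high. Origin: centre of its underside. It stands to the left or right of the amplifier.
- dish_in (a point): Centre of the dish's inner floor, 6 mm above the table.
- spool: Bystander: solder spool, 58 mm across, 48 mm high, standing upright; origin: centre of its underside.
- mic: Bystander: black hand microphone lying flat, 65 (its x) x 59 x 28 mm; origin: centre of its underside.
- meter: Bystander: multimeter lying flat, 150 (its x) x 75 x 41 mm; origin: centre of its underside.

How it is judged (in metres and radians):
On the way, in this order (a step that is already met when the one before it is completed fails the run):
1. the key, turned in the lock, is firm against its stop: the plug loads it with over 14 N while the bolt's front end is within 0.6 mm of the keeper's end wall (x of bolt_tip in the frame of keeper above -0.0006 m and distance between key and shell below 0.018 m and angle between the x axis of key and the x axis of amp, either way round above 0.6 rad and contact force between key and plug above 14 N), for 0.1 s.
2. the key is drawn out of the lock: its tip more than 3 mm above the lock's face (z of key in the frame of shell above 0.003 m), for 0.1 s.
At the end, for the whole second after the job is handed in: The bolt's front end is within 0.6 mm of the keeper's end wall; the key, released and at rest, lies in the dish: its tip and the centre of its head both within 58 mm of the dish's centre as seen from above, tip below 30 mm and head below 50 mm; the dish stands level (within 0.1 rad) (x of bolt_tip in the frame of keeper above -0.0006 m and horizontal distance between each of key_head, key and dish_in below 0.058 m and height (world z) of key_head below 0.05 m and height (world z) of key below 0.03 m and linear speed of key below 0.02 m/s and contact force between the fingers and key below 0.1 N and angle between dish's own z axis and vertical below 0.1 rad); the robot touches nothing.
It fails at once if the key is forced: it leans or pulls on the lock's nose with over 15 N, or its tang is loaded by the plug with over 30 N (contact force between key and shell above 15 N or contact force between key and plug above 30 N).
It fails at once if the key is dropped: let go with its tip more than 40 mm above the dish's floor, away from the lock (contact force between the fingers and key below 0.02 N and z of key in the frame of dish_in above 0.04 m and distance between key and shell above 0.03 m).
It fails at once if a bystander (solder spool, microphone or multimeter) is moved more than 15 mm (distance of any of spool, mic, meter from where it was at the start of the episode above 0.015 m).
It also fails if it takes over 72 s, if anything falls off the work surface, if the arm or the gripper's body presses on something with over 40 N, if the wrist force passes 120 N, or if a joint passes its speed limit or range.

## Working session

There is one attempt and no reset: what is moved stays moved. The work goes in short steps, Python scripts to look and compute and a tool call to move; the robot and the scene stay as the last step left them, time stands still between calls to the robot, and variables do not carry over. Pictures are saved under pics/ and viewed, at most 10 in all, crops included, and the job is handed in when it is done.

Besides the shell and the picture viewer there is one more tool, called as name([rows], argument=value, ...), one row to a line, values as JSON. servo_tool: Moves the arm, as the interface text tells. Its arguments: {"type":"object","properties":{"commands":{"type":"array"},"squeeze":{"type":"number"}},"required":["commands"]}

```bash
mkdir -p pics; ls
python3 - <<'E'
from rig import *
import cv2,numpy as np
print(sense())
for n in("scene","top"):
    c=capture(n); cv2.imwrite(f"pics/{n}0.png",c["pixels"][:,:,::-1]); np.savez(f"{n}0.npz",**c)
    R=cv2.Rodrigues(np.array(c["rvec"]))[0]; print(n,c["fx"],-R.T@np.array(c["tvec"]).ravel())
E
```

```text
pics
{'time_s': 0.0, 'joints': array([-1.47739160e+00,  3.13465220e-01,  1.49845921e+00,  1.82252498e-06,
        1.33099765e+00, -2.23429788e-01]), 'dq': array([ 0.00138493,  0.00061338,  0.00019518, -0.00200258, -0.00097246,
        0.0005748 ]), 'tau': array([ 8.13736006e-04, -4.12263787e+01, -2.59748018e+01, -1.00664781e-04,
        4.02790611e-03,  2.84350484e-06]), 'eef_pos': array([ 163.51785209, -498.60760656,  230.71896061]), 'ee_rot': array([-6.63253360e-04,  9.87478022e-01,  1.57755232e-01,  4.40675495e-05]), 'force': array([0.60348211, 0.0759091 , 0.58472695]), 'wrist_torque': array([-0.00178501, -0.06718115,  0.01846959]), 'grip_force': 0.0, 'grip_width': 0.99927831752617}
scene 411.4420192651764 [ 805.60673126 -422.31318703  855.77614732]
top 378.733822933156 [ 5.04116397e+02 -6.87434468e-01  1.12372724e+03]
```

View pics/top0.png

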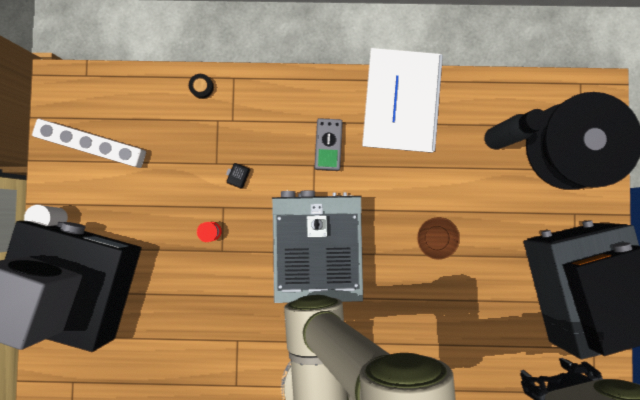

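View pics/scene0.png

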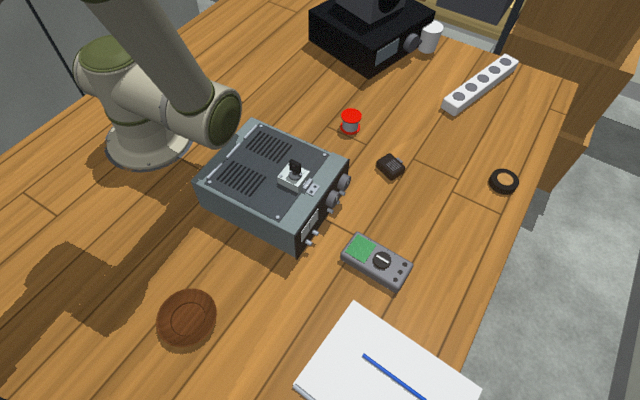

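The top view has world +x up and +y left. The amp is centred near (317,248), the key is at (317,225), the dish is at (438,238) and the meter is at (328,145). The scene view shows the key upright at (295,168). Next I'll measure these.

```bash
cat > h.py <<'E'
import cv2,numpy as np
def cloud(c):
    R=cv2.Rodrigues(np.array(c["rvec"]))[0]; t=np.array(c["tvec"]).ravel()
    z=c["z_map"].astype(float); v,u=np.indices(z.shape)
    P=np.stack([(u-c["cx"])/c["fx"]*z,(v-c["cy"])/c["fy"]*z,z],-1)
    W=(P-t)@R; W[z==0]=np.nan; return W
E
python3 - <<'E'
from h import *
for n in("top","scene"):
    c=np.load(n+"0.npz"); W=cloud(c); x,y,z=np.moveaxis(W,-1,0)
    print(n)
    box=(x>250)&(x<620)&(abs(y)<180)
    def rep(l,m,rect=True):
        p=W[m]; 
        if len(p)<3: print(l,len(p));return
        r=cv2.minAreaRect(p[:,:2].astype(np.float32)) if rect else ''
        print(l,len(p),p.mean(0).round(1),p.min(0).round(1),p.max(0).round(1),r)
    rep("amptop",box&(z>110)&(z<124)&(x>300)&(x<580))
    rep("case",box&(z>136)&(z<149)&(x>380)&(x<560))
    rep("key",box&(z>160)&(z<200)&(x>400)&(x<540)&(abs(y)<60))
    rep("keeper",box&(z>126)&(z<136)&(x>450)&(x<560)&(abs(y)<60))
    rep("dish",(y<-180)&(y>-420)&(x>300)&(x<620)&(z>12)&(z<40))
    rep("meter",(x>590)&(x<780)&(abs(y)<100)&(z>30)&(z<60))
E
python3 -c "
import cv2
a=cv2.imread('pics/top0.png')[180:310,260:375];b=cv2.imread('pics/scene0.png')[130:230,240:350]
import numpy as np
a=cv2.resize(a,(400,452),interpolation=2);b=cv2.resize(b,(400,452),interpolation=2)
cv2.imwrite('pics/c0.png',np.hstack([a,b]))"
```

```text
top
amptop 7954 [423.3  19.5 115.9] [ 300.  -100.4  110. ] [555.1 143.6 123.9] ((424.93121337890625, 20.884010314941406), (256.1422119140625, 237.16372680664062), 1.889027714729309)
case 361 [473.9  21.9 140.4] [447.7  -2.4 136.1] [500.3  47.9 147.5] ((473.86212158203125, 22.78959083557129), (51.883846282958984, 49.4335823059082), 1.085620641708374)
key 40 [478.9  21.8 182.3] [467.6  17.9 178. ] [490.1  25.6 186.4] ((478.8968505859375, 21.810848236083984), (22.3787784576416, 7.557765007019043), 0.9319536685943604)
keeper 38 [509.8  23.8 130. ] [502.3   9.2 126.8] [513.1  38.2 133.5] ((507.614990234375, 23.66347312927246), (10.514408111572266, 28.9321231842041), 1.0897458791732788)
dish 672 [ 441.3 -331.4   17.3] [ 381.8 -388.1   12. ] [ 503.3 -268.5   26. ] ((442.359375, -326.99951171875), (119.67760467529297, 120.74495697021484), 73.24362182617188)
meter 919 [707.   -3.7  33.5] [635.6 -40.7  30. ] [779.9  33.4  45.8] ((708.4537353515625, -4.05914306640625), (71.11361694335938, 145.24229431152344), 87.88002014160156)
scene
amptop 8630 [429.6   9.7 117.8] [ 300.1 -101.   110. ] [556.7
[... 274 characters left out ...]
0966797)
key 126 [479.8  21.1 176.4] [465.2  16.4 160.1] [491.8  28.4 187.1] ((478.64276123046875, 22.765281677246094), (25.468595504760742, 11.76806926727295), 8.89503288269043)
keeper 149 [495.1  14.6 130.8] [450.2  -3.1 126.1] [513.6  49.1 135.9] ((488.2632141113281, 10.68625259399414), (71.28530883789062, 38.26008987426758), 46.506752014160156)
dish 1657 [ 437.3 -326.7   17.9] [ 379.9 -386.8   12. ] [ 502.4 -265.1   27.2] ((441.15362548828125, -325.7552490234375), (121.46678161621094, 119.48681640625), 32.06922912597656)
meter 1889 [710.1  -5.8  34.6] [635.5 -43.2  30. ] [780.   35.1  45.6] ((708.4747314453125, -3.5938873291015625), (74.24169921875, 145.1988525390625), 87.58682250976562)
```

View pics/c0.png

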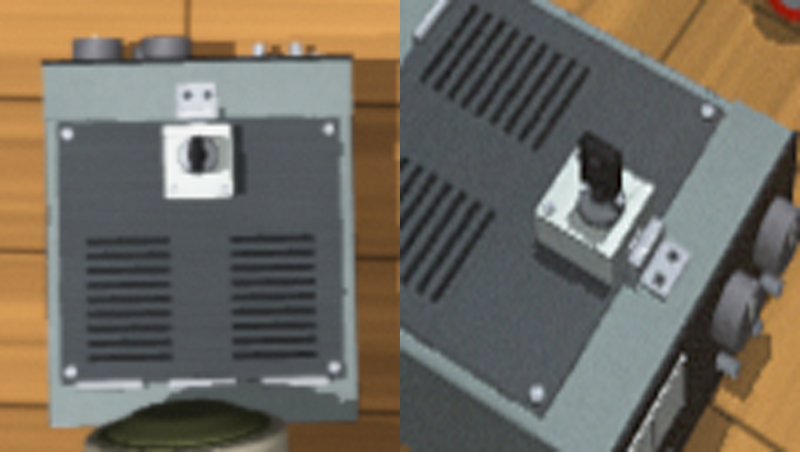

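The key is at about (479,22) with its head top at z≈184. The amp's yaw is about +0.03 rad, and the dish is at about (441,-326). I'll grip with tool x at about -178° (a half turn), which leaves joint 6 room to turn clockwise. First I translate, then turn.

servo_tool([
  [-1,[0.0308,-0.0264,0],[0,0,0]],
  [-1,[0.0308,-0.0264,0],[0,0,0]],
  [-1,[0.0308,-0.0264,0],[0,0,0]],
  [-1,[0.0308,-0.0264,0],[0,0,0]],
  [-1,[0.0308,-0.0264,0],[0,0,0]],
  [-1,[0.0308,-0.0264,0],[0,0,0]],
  [-1,[0.0308,-0.0264,0],[0,0,0]],
  [-1,[0.0308,-0.0264,0],[0,0,0]],
  [-1,[0.0308,-0.0264,0],[0,0,0]],
  [-1,[0.0308,-0.0264,0],[0,0,0]],
])

```text
time_s: 0.93
eef_pos: [374.4, -150.1, 231.3]
ee_rot: [0.0, 0.988, 0.158, 0.0]
force: [0.8, -1.5, -0.3]
grip_width: 1.001
grip_force: 0.0
```

servo_tool([
  [-1,[0.0308,-0.0264,0],[0,0,0]],
  [-1,[0.0308,-0.0264,0],[0,0,0]],
  [-1,[0.0308,-0.0264,0],[0,0,0]],
  [-1,[0.0308,-0.0264,0],[0,0,0]],
  [-1,[0.0308,-0.0264,0],[0,0,0]],
  [-1,[0,0,0],[0,0,0]],
  [-1,[0,0,0],[0,0,-1]],
  [-1,[0,0,0],[0,0,-1]],
  [-1,[0,0,0],[0,0,-1]],
  [-1,[0,0,0],[0,0,-1]],
])

```text
time_s: 1.77
eef_pos: [478.9, 21.3, 231.0]
ee_rot: [-0.0, 0.932, 0.362, -0.0]
force: [0.6, 0.3, 0.3]
grip_width: 0.999
grip_force: 0.0
```

```bash
python3 -c "
import rig
print([n for n in dir(rig) if n[0]!='_'],getattr(rig,'grip_depth',None))
s=rig.sense();print(s['joints'],s['eef_pos'],s['ee_rot'],s['time_s'])"
```

```text
['PlanningError', 'capture', 'finish_job', 'grip_depth', 'sense'] 18.700000000000003
[-2.00609067e-01  2.12938813e-01  1.62888761e+00 -8.02575064e-05
  1.30054110e+00  6.29161261e-01] [478.94784906  21.26866097 230.99046527] [-1.76904886e-04  9.32137759e-01  3.62103640e-01 -3.46846868e-04] 1.7667
```

servo_tool([
  [-1,[0,0,0],[0,0,-1]],
  [-1,[0,0,0],[0,0,-1]],
  [-1,[0,0,0],[0,0,-1]],
  [-1,[0,0,0],[0,0,-1]],
  [-1,[0,0,0],[0,0,-1]],
  [-1,[0,0,0],[0,0,-1]],
  [-1,[0,0,0],[0,0,-1]],
  [-1,[0,0,0],[0,0,-1]],
  [-1,[0,0,0],[0,0,-1]],
  [-1,[0,0,0],[0,0,-1]],
])

```text
time_s: 2.6
eef_pos: [478.9, 21.1, 231.0]
ee_rot: [-0.0, 0.626, 0.78, -0.0]
force: [-0.5, 0.4, 0.1]
grip_width: 0.999
grip_force: 0.0
```

servo_tool([
  [-1,[0,0,0],[0,0,-1]],
  [-1,[0,0,0],[0,0,-1]],
  [-1,[0,0,0],[0,0,-1]],
  [-1,[0,0,0],[0,0,-1]],
  [-1,[0,0,0],[0,0,-1]],
  [-1,[0,0,0],[0,0,-1]],
  [-1,[0,0,0],[0,0,-1]],
  [-1,[0,0,0],[0,0,-1]],
  [-1,[0,0,0],[0,0,-1]],
  [-1,[0,0,0],[0,0,-1]],
])

```text
time_s: 3.43
eef_pos: [478.9, 21.1, 231.0]
ee_rot: [-0.0, 0.153, 0.988, -0.0]
force: [0.4, -0.3, -0.1]
grip_width: 1.0
grip_force: 0.0
```

servo_tool([
  [-1,[0,0,0],[0,0,-1]],
  [-1,[0,0,0],[0,0,-1]],
  [-1,[0,0,0],[0,0,-1]],
  [-1,[0,0,0],[0,0,-0.2]],
  [-1,[0,0,0.02],[0,0,0]],
  [-1,[0,0,0.01],[0,0,0]],
  [-1,[0,0,0],[0,0,0]],
  [-1,[0,0,0],[0,0,0]],
])

```text
time_s: 4.1
eef_pos: [479.0, 21.3, 201.1]
ee_rot: [-0.001, -0.011, 1.0, 0.0]
force: [0.1, 0.1, 0.5]
grip_width: 1.0
grip_force: 0.0
```

Run:
```python
from rig import *
from h import *
s=sense();print(s['joints'],s['eef_pos'],s['ee_rot'],s['time_s'],s['force'],s['wrist_torque'])
im=[]
for n,(u0,u1,v0,v1) in dict(scene=(235,355,110,220),top=(257,377,170,280)).items():
    c=capture(n); im.append(cv2.resize(c["pixels"][v0:v1,u0:u1,::-1],(400,367),interpolation=2))
    x,y,z=np.moveaxis(cloud(c),-1,0); px=c["pixels"].astype(int)
    m=(x>462)&(x<496)&(y>5)&(y<40)&(z>158)&(z<190)&(px.sum(-1)<160); p=np.stack([x,y,z],-1)[m]
    print(n,len(p),p.mean(0) if len(p) else 0, p.min(0),p.max(0))
cv2.imwrite("pics/c1.png",np.hstack(im))
```

```text
[-2.00577404e-01  2.40588159e-01  1.67527350e+00  4.84638359e-06
  1.22703101e+00 -1.79372898e+00] [478.96951462  21.30062273 201.10032032] [-6.35007082e-04 -1.11765729e-02  9.99937329e-01  1.38845481e-04] 4.1 [0.09309378 0.07376675 0.4730626 ] [-0.03278697 -0.01572293 -0.04552575]
scene 120 [480.97404804  21.2051461  176.01883225] [466.90958112  16.59381031 158.06527901] [492.0382644   27.77813004 186.65955347]Traceback (most recent call last):
  File "<stdin>", line 9, in <module>
    return umr_minimum(a, axis, None, out, keepdims, initial, where)
ValueError: zero-size array to reduction operation minimum which has no identity
```

The key head reads (479,22), directly below the tool, and the yaw matches to within 0.5°. I'll shift +0.9 mm in y and descend 48 mm.

servo_tool([
  [-1,[0,0.0009,0.01],[0,0,0.05]],
  [-1,[0,0,0.014],[0,0,0]],
  [-1,[0,0,0.014],[0,0,0]],
  [-1,[0,0,0.01],[0,0,0]],
  [-1,[0,0,0],[0,0,0]],
  [-1,[0,0,0],[0,0,0]],
], squeeze=20)

```text
time_s: 4.7
eef_pos: [479.1, 22.3, 153.2]
ee_rot: [-0.0, -0.009, 1.0, 0.0]
force: [-0.0, -0.8, 0.7]
grip_width: 1.0
grip_force: 0.0
```

Run:
```python
from rig import *
from h import *
s=sense();print(s['eef_pos'],s['ee_rot'],s['force'],s['wrist_torque'])
im=[]
for n,(u0,u1,v0,v1) in dict(scene=(235,355,110,220),top=(257,377,170,280)).items():
    c=capture(n); im.append(cv2.resize(c["pixels"][v0:v1,u0:u1,::-1],(400,367),interpolation=2))
cv2.imwrite("pics/c1.png",np.hstack(im))
```

```text
[479.14377521  22.26140554 153.20452375] [-2.58483072e-04 -9.05923081e-03  9.99958929e-01  6.87334785e-05] [-0.02506564 -0.80507511  0.70062894] [ 0.04202511 -0.03745838  0.02096908]
```

View pics/c1.png

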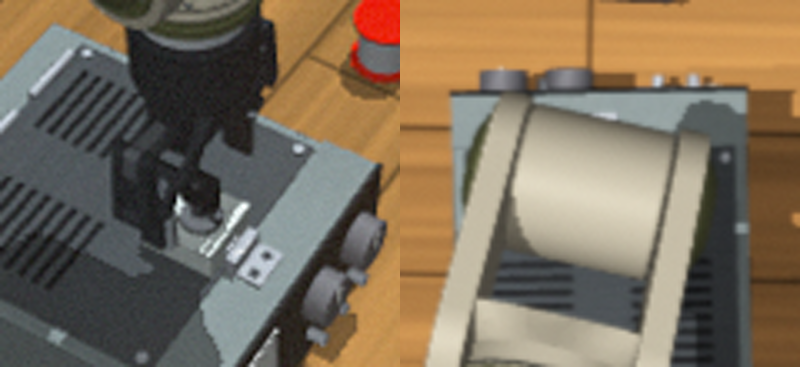

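In the left crop the fingers straddle the key head at about (200,185). The arm hides the lock in the top view. Closing gently.

servo_tool([
  [0.0,[0,0,0],[0,0,-0.1]],
  [0.4,[0,0,0],[0,0,0]],
  [0.6,[0,0,0],[0,0,0]],
  [0.65,[0,0,0],[0,0,0]],
  [0.7,[0,0,0],[0,0,0]],
  [0.73,[0,0,0],[0,0,0]],
  [0.76,[0,0,0],[0,0,0]],
  [0.79,[0,0,0],[0,0,0]],
  [0.82,[0,0,0],[0,0,0]],
], squeeze=20)

```text
time_s: 5.55
eef_pos: [479.2, 22.8, 153.3]
ee_rot: [0.0, -0.014, 1.0, 0.001]
force: [-0.1, 5.1, 1.4]
grip_width: 0.117
grip_force: 19.5
```

```bash
cat > st.py <<'E'
from rig import *
s=sense();print(s['eef_pos'].round(2),s['ee_rot'].round(4),s['force'].round(2),s['wrist_torque'].round(3),s['grip_width'],s['grip_force'],s['time_s'])
E
python3 st.py
```

```text
[479.17  22.81 153.34] [ 1.000e-04 -1.440e-02  9.999e-01  6.000e-04] [-0.08  5.09  1.4 ] [ 1.046 -0.096  0.044] 0.11716838422772452 19.511161521077156 5.55
```

The key pushes the tool +y with 5 N, so I'll ease that way.

servo_tool([
  [0.9,[0,0.0005,0],[0,0,0]],
  [1,[0,0,0],[0,0,0]],
  [1,[0,0,0],[0,0,0]],
], squeeze=30)

```text
time_s: 5.8
eef_pos: [479.2, 22.9, 153.4]
ee_rot: [0.0, -0.014, 1.0, 0.0]
force: [0.9, 4.9, 1.0]
grip_width: 0.112
grip_force: 32.8
```

```bash
python3 st.py
```

```text
[479.17  22.9  153.37] [ 1.000e-04 -1.440e-02  9.999e-01  1.000e-04] [0.9  4.89 0.99] [ 0.711 -0.026 -0.034] 0.11157893750726174 32.79498428106308 5.8
```

servo_tool([
  [1,[0,0.0005,0],[0,0,0]],
  [1,[0,0,0],[0,0,0]],
  [1,[0,0,0],[0,0,0]],
  [1,[0,0,0],[0,0,0]],
])

```text
time_s: 6.13
eef_pos: [479.2, 23.0, 153.3]
ee_rot: [0.0, -0.014, 1.0, -0.0]
force: [0.0, 1.2, 2.0]
grip_width: 0.111
grip_force: 32.7
```

```bash
python3 st.py
```

```text
[479.16  23.05 153.33] [ 0.000e+00 -1.440e-02  9.999e-01 -2.000e-04] [0.01 1.21 2.04] [ 0.173 -0.    -0.005] 0.11059337869503895 32.68179886043072 6.1333
```

servo_tool([
  [1,[0,0.0002,0],[0,0,0]],
  [1,[0,0,0],[0,0,0.4]],
  [1,[0,0,0],[0,0,0.4]],
  [1,[0,0,0],[0,0,0.4]],
  [1,[0,0,0],[0,0,0.4]],
  [1,[0,0,0],[0,0,0.4]],
  [1,[0,0,0],[0,0,0]],
  [1,[0,0,0],[0,0,0]],
])

```text
time_s: 6.8
eef_pos: [479.1, 23.1, 153.3]
ee_rot: [0.0, 0.09, 0.996, -0.0]
force: [-0.8, -1.9, 1.9]
grip_width: 0.116
grip_force: 32.7
```

```bash
python3 st.py
```

```text
[479.14  23.08 153.32] [ 0.00e+00  8.95e-02  9.96e-01 -4.00e-04] [-0.84 -1.87  1.86] [-0.326  0.118  0.02 ] 0.11563384484435017 32.67153203487396 6.8
```

servo_tool([
  [1,[0,0,0],[0,0,0.5]],
  [1,[0,0,0],[0,0,0.5]],
  [1,[0,0,0],[0,0,0.5]],
  [1,[0,0,0],[0,0,0.5]],
  [1,[0,0,0],[0,0,0.5]],
  [1,[0,0,0],[0,0,0]],
  [1,[0,0,0],[0,0,0]],
])

```text
time_s: 7.38
eef_pos: [479.0, 23.0, 153.4]
ee_rot: [-0.0, 0.218, 0.976, -0.001]
force: [-1.6, -5.1, 2.8]
grip_width: 0.108
grip_force: 32.7
```

```bash
python3 st.py
```

```text
[479.03  22.96 153.37] [-0.000e+00  2.182e-01  9.759e-01 -5.000e-04] [-1.55 -5.08  2.77] [-0.953  0.429  0.022] 0.1084884734273759 32.710794657468796 7.3833
```

servo_tool([
  [1,[-0.0001,-0.0006,0],[0,0,0]],
  [1,[0,0,0],[0,0,0.4]],
  [1,[0,0,0],[0,0,0.4]],
  [1,[0,0,0],[0,0,0.4]],
  [1,[0,0,0],[0,0,0]],
  [1,[0,0,0],[0,0,0]],
])

```text
time_s: 7.88
eef_pos: [478.9, 22.7, 153.3]
ee_rot: [-0.0, 0.279, 0.96, -0.0]
force: [-2.6, -3.8, 3.3]
grip_width: 0.114
grip_force: 32.8
```

```bash
python3 st.py
```

```text
[478.92  22.71 153.34] [-0.000e+00  2.791e-01  9.602e-01 -1.000e-04] [-2.56 -3.85  3.31] [-0.729  0.374  0.061] 0.11440893966508814 32.76699095964432 7.8833
```

servo_tool([
  [1,[0,-0.0005,-0.0002],[0,0,0]],
  [1,[0,0,0],[0,0,0.4]],
  [1,[0,0,0],[0,0,0.3]],
  [1,[0,0,0],[0,0,0]],
  [1,[0,0,0],[0,0,0]],
])

```text
time_s: 8.3
eef_pos: [478.7, 22.5, 153.4]
ee_rot: [-0.0, 0.314, 0.949, 0.0]
force: [0.2, -0.8, 1.0]
grip_width: 0.113
grip_force: 32.5
```

```bash
cat > av.py <<'E'
from rig import *
import numpy as np
F=[];T=[]
for i in range(6):
    capture("top"); s=sense(); F.append(s['force']); T.append(s['wrist_torque'])
q=s['ee_rot']; a=2*np.arctan2(q[2],q[1]); f=np.mean(F,0); t=np.mean(T,0)
tx=np.array([np.cos(a),np.sin(a)]); ty=np.array([np.sin(a),-np.cos(a)])
print("ang",np.degrees(a).round(2),"turned",(np.radians(181.6)-a).round(3),"F",f.round(2),"Ftool",(tx@f[:2]).round(2),(ty@f[:2]).round(2),"Tz",t[2].round(4),np.std(T,0)[2].round(4),s['eef_pos'].round(2),s['grip_width'].round(4),s['time_s'])
E
python3 av.py
```

```text
Traceback (most recent call last):
  File "av.py", line 8, in <module>
    print("ang",np.degrees(a).round(2),"turned",(np.radians(181.6)-a).round(3),"F",f.round(2),"Ftool",(tx@f[:2]).round(2),(ty@f[:2]).round(2),"Tz",t[2].round(4),np.std(T,0)[2].round(4),s['eef_pos'].round(2),s['grip_width'].round(4),s['time_s'])
                                                                                                                                                                                                               ^^^^^^^^^^^^^^^^^^^^^
AttributeError: 'float' object has no attribute 'round'
```

```bash
sed -i "s/s\['grip_width'\].round(4)/round(s['grip_width'],4)/" av.py; python3 av.py
```

```text
ang 143.26 turned 0.669 F [ 0.17 -1.43 -0.75] Ftool -0.99 -1.04 Tz 0.0286 0.0537 [478.69  22.49 153.44] 0.116 8.9
```

servo_tool([
  [1,[0,0,0],[0,0,0.4]],
  [1,[0,0,0],[0,0,0.4]],
  [1,[0,0,0],[0,0,0]],
  [1,[0,0,0],[0,0,0]],
])

```text
time_s: 9.23
eef_pos: [478.6, 22.4, 153.4]
ee_rot: [-0.0, 0.354, 0.935, -0.0]
force: [0.2, -1.1, -0.9]
grip_width: 0.115
grip_force: 32.2
```

```bash
sed -i 's/range(6)/range(10)/' av.py; python3 av.py
```

```text
ang 138.46 turned 0.753 F [-0.5  -1.55 -1.23] Ftool -0.65 -1.49 Tz 0.0309 0.0423 [478.62  22.44 153.44] 0.1086 9.7333
```

servo_tool([
  [1,[0,-0.0001,0],[0,0,0.4]],
  [1,[0,0,0],[0,0,0.4]],
  [1,[0,0,0],[0,0,0]],
  [1,[0,0,0],[0,0,0]],
])

```text
time_s: 10.07
eef_pos: [478.6, 22.4, 153.5]
ee_rot: [-0.0, 0.393, 0.92, -0.0]
force: [-1.0, -2.0, -1.9]
grip_width: 0.109
grip_force: 32.2
```

```bash
python3 av.py
```

```text
ang 133.66 turned 0.837 F [-0.63 -1.64 -1.62] Ftool -0.75 -1.59 Tz 0.0174 0.0215 [478.54  22.34 153.43] 0.1102 10.5667
```

servo_tool([
  [1,[0,-0.0002,0],[0,0,0.4]],
  [1,[0,0,0],[0,0,0.4]],
  [1,[0,0,0],[0,0,0]],
  [1,[0,0,0],[0,0,0]],
])

```text
time_s: 10.9
eef_pos: [478.4, 22.3, 153.5]
ee_rot: [-0.0, 0.431, 0.902, 0.0]
force: [-0.7, -0.5, -0.9]
grip_width: 0.116
grip_force: 32.1
```

```bash
python3 av.py
```

```text
ang 128.86 turned 0.92 F [-1.06 -1.06 -2.33] Ftool -0.16 -1.48 Tz 0.0524 0.0368 [478.45  22.25 153.45] 0.1169 11.4
```

servo_tool([
  [1,[0,-0.0001,0.0002],[0,0,0.3]],
  [1,[0,0,0],[0,0,0.3]],
  [1,[0,0,0],[0,0,0]],
  [1,[0,0,0],[0,0,0]],
])

```text
time_s: 11.73
eef_pos: [478.4, 22.2, 153.4]
ee_rot: [-0.0, 0.459, 0.888, 0.0]
force: [-1.5, -0.7, 1.0]
grip_width: 0.108
grip_force: 32.4
```

```bash
python3 av.py
```

```text
ang 125.26 turned 0.983 F [-2.6  -0.41  0.74] Ftool 1.16 -2.36 Tz 0.0937 0.0266 [478.4   22.17 153.37] 0.1086 12.2333
```

```bash
sed -i 's/range(10)/range(16)/' av.py; python3 av.py
```

```text
ang 125.25 turned 0.983 F [-3.01  0.14  2.52] Ftool 1.85 -2.37 Tz 0.0909 0.0282 [478.4   22.17 153.34] 0.1109 13.0333
```

The torque is rising clearly: 0.03, then 0.05, then 0.092 N m. I'll add a small nudge for margin and then turn back.

servo_tool([
  [1,[0,-0.0001,0],[0,0,0.15]],
  [1,[0,0,0],[0,0,0]],
  [1,[0,0,0],[0,0,0]],
  [1,[0,0,0],[0,0,0]],
])

```text
time_s: 13.37
eef_pos: [478.4, 22.1, 153.3]
ee_rot: [0.0, 0.467, 0.884, 0.0]
force: [-2.7, 0.5, 3.0]
grip_width: 0.114
grip_force: 32.9
```

```bash
python3 av.py
```

```text
ang 124.35 turned 0.999 F [-2.23  1.15  4.11] Ftool 2.21 -1.19 Tz 0.1003 0.0235 [478.39  22.11 153.35] 0.1117 14.1667
```

The torque is 0.100 N m, about 22 N on the tang, and the key is firm on its stop. Turning back in stages, retracing the positions where the side force was small.

servo_tool([
  [1,[0,0.0001,-0.0003],[0,0,-0.4]],
  [1,[0,0.0001,0],[0,0,-0.4]],
  [1,[0.0001,0.0001,0],[0,0,-0.4]],
  [1,[0,0.0001,0],[0,0,-0.4]],
  [1,[0,0.0001,0],[0,0,-0.4]],
  [1,[0,0,0],[0,0,-0.4]],
  [1,[0,0,0],[0,0,-0.4]],
  [1,[0,0,0],[0,0,-0.4]],
  [1,[0,0,0],[0,0,0]],
  [1,[0,0,0],[0,0,0]],
])

```text
time_s: 15.0
eef_pos: [478.8, 22.3, 153.4]
ee_rot: [0.0, 0.313, 0.95, -0.0]
force: [-0.0, -0.1, -0.6]
grip_width: 0.109
grip_force: 32.4
```

```bash
sed -i 's/range(16)/range(3)/' av.py; python3 av.py
```

```text
ang 143.49 turned 0.665 F [ 0.95 -0.14 -0.23] Ftool -0.85 0.45 Tz -0.0036 0.0393 [478.75  22.4  153.49] 0.1113 15.15
```

servo_tool([
  [1,[0,0.0001,0],[0,0,-0.4]],
  [1,[0,0.0001,0],[0,0,-0.4]],
  [1,[0,0.0001,0],[0,0,-0.4]],
  [1,[0,0.0001,0],[0,0,-0.4]],
  [1,[0,0.0001,0],[0,0,-0.4]],
  [1,[0,0,0],[0,0,-0.4]],
  [1,[0,0,0],[0,0,-0.4]],
  [1,[0,0,0],[0,0,-0.4]],
  [1,[0,0,0],[0,0,0]],
  [1,[0,0,0],[0,0,0]],
])

```text
time_s: 15.98
eef_pos: [478.9, 22.9, 153.5]
ee_rot: [-0.0, 0.151, 0.989, -0.0]
force: [1.1, 0.4, 0.4]
grip_width: 0.113
grip_force: 32.3
```

```bash
python3 av.py
```

```text
ang 162.69 turned 0.33 F [ 0.47 -0.3  -0.09] Ftool -0.54 -0.14 Tz -0.0495 0.0163 [478.88  22.9  153.55] 0.1105 16.1333
```

servo_tool([
  [1,[-0.0001,0.0001,0],[0,0,-0.45]],
  [1,[-0.0001,0.0001,0],[0,0,-0.45]],
  [1,[0,0,0],[0,0,-0.45]],
  [1,[0,0,0],[0,0,-0.45]],
  [1,[0,0,0],[0,0,-0.45]],
  [1,[0,0,0],[0,0,-0.45]],
  [1,[0,0,0],[0,0,-0.45]],
  [1,[0,0,0],[0,0,0]],
  [1,[0,0,0],[0,0,0]],
])

```text
time_s: 16.88
eef_pos: [479.1, 23.2, 153.5]
ee_rot: [-0.0, -0.013, 1.0, 0.0]
force: [0.2, 0.8, -1.1]
grip_width: 0.109
grip_force: 32.4
```

```bash
python3 av.py
```

```text
ang 181.58 turned 0.0 F [ 0.51  1.34 -0.82] Ftool -0.55 1.33 Tz 0.0139 0.0253 [479.05  23.19 153.54] 0.1091 17.0333
```

servo_tool([
  [1,[0,0.0001,-0.0005],[0,0,0]],
  [1,[0,0,0],[0,0,0]],
  [1,[0,0,0],[0,0,0]],
])

```text
time_s: 17.28
eef_pos: [479.1, 23.2, 154.1]
ee_rot: [-0.0, -0.014, 1.0, 0.0]
force: [-0.7, 0.7, -0.5]
grip_width: 0.107
grip_force: 32.3
```

```bash
python3 av.py
```

```text
ang 181.64 turned -0.001 F [-0.6   1.31 -0.2 ] Ftool 0.56 1.33 Tz -0.0193 0.0092 [479.08  23.19 154.07] 0.1143 17.4333
```

servo_tool([
  [1,[0,0,-0.0005],[0,0,0]],
  [1,[0,0,-0.0005],[0,0,0]],
  [1,[0,0,0],[0,0,0]],
  [1,[0,0,0],[0,0,0]],
])

```text
time_s: 17.77
eef_pos: [479.2, 23.2, 155.2]
ee_rot: [0.0, -0.014, 1.0, 0.0]
force: [-0.3, 0.7, -0.8]
grip_width: 0.108
grip_force: 32.4
```

```bash
python3 av.py
```

```text
ang 181.65 turned -0.001 F [-0.17  1.67 -0.03] Ftool 0.12 1.68 Tz -0.0182 0.0341 [479.19  23.19 155.15] 0.1101 17.9167
```

servo_tool([
  [1,[0,0,-0.0007],[0,0,0]],
  [1,[0,0,-0.0007],[0,0,0]],
  [1,[0,0,-0.0006],[0,0,0]],
  [1,[0,0,0],[0,0,0]],
  [1,[0,0,0],[0,0,0]],
])

```text
time_s: 18.33
eef_pos: [479.2, 23.1, 157.2]
ee_rot: [0.0, -0.014, 1.0, -0.0]
force: [-0.1, 0.6, 1.4]
grip_width: 0.115
grip_force: 32.4
```

```bash
python3 av.py
```

```text
ang 181.65 turned -0.001 F [-0.23  0.62 -0.35] Ftool 0.21 0.62 Tz -0.0231 0.0293 [479.22  23.09 157.17] 0.1137 18.4833
```

servo_tool([
  [1,[0,0,-0.001],[0,0,0]],
  [1,[0,0,-0.001],[0,0,0]],
  [1,[0,0,-0.001],[0,0,0]],
  [1,[0,0,0],[0,0,0]],
])

```text
time_s: 18.82
eef_pos: [479.3, 23.0, 160.4]
ee_rot: [0.0, -0.014, 1.0, -0.0]
force: [0.5, 0.7, 0.0]
grip_width: 0.116
grip_force: 32.4
```

```bash
python3 av.py
```

```text
ang 181.65 turned -0.001 F [ 0.17 -0.07 -0.57] Ftool -0.17 -0.07 Tz -0.0119 0.0174 [479.16  23.11 160.11] 0.1117 18.9667
```

servo_tool([
  [1,[0,0,-0.001],[0,0,0]],
  [1,[0,0,-0.001],[0,0,0]],
  [1,[0,0,0],[0,0,0]],
])

```text
time_s: 19.22
eef_pos: [479.3, 23.1, 162.3]
ee_rot: [0.0, -0.014, 1.0, -0.0]
force: [-0.1, 0.3, -0.6]
grip_width: 0.111
grip_force: 32.4
```

```bash
python3 av.py
```

```text
ang 181.65 turned -0.001 F [0.31 0.04 0.23] Ftool -0.31 0.04 Tz -0.0108 0.0469 [479.15  23.14 162.11] 0.1106 19.3667
```

Coming out freely. I'll finish drawing it out and go up.

servo_tool([
  [1,[0,0,-0.002],[0,0,0]],
  [1,[0,0,-0.002],[0,0,0]],
  [1,[0,0,-0.002],[0,0,0]],
  [1,[0,0,-0.003],[0,0,0]],
  [1,[0,0,-0.005],[0,0,0]],
  [1,[0,0,-0.01],[0,0,0]],
  [1,[0,0,-0.01],[0,0,0]],
  [1,[0,0,0],[0,0,0]],
  [1,[0,0,0],[0,0,0]],
])

```text
time_s: 20.12
eef_pos: [479.5, 23.1, 196.9]
ee_rot: [0.001, -0.014, 1.0, -0.0]
force: [-0.1, -0.0, 0.3]
grip_width: 0.109
grip_force: 32.4
```

```bash
python3 av.py
python3 - <<'E'
from rig import *
from h import *
im=[]
for n,(u0,u1,v0,v1) in dict(scene=(235,355,80,190)).items():
    c=capture(n); im.append(cv2.resize(c["pixels"][v0:v1,u0:u1,::-1],(600,550),interpolation=2))
cv2.imwrite("pics/c2.png",np.hstack(im))
E
```

```text
ang 181.65 turned -0.001 F [ 0.06 -0.28 -0.69] Ftool -0.05 -0.28 Tz -0.0398 0.0151 [478.95  23.18 195.77] 0.1158 20.2667
```

View pics/c2.png

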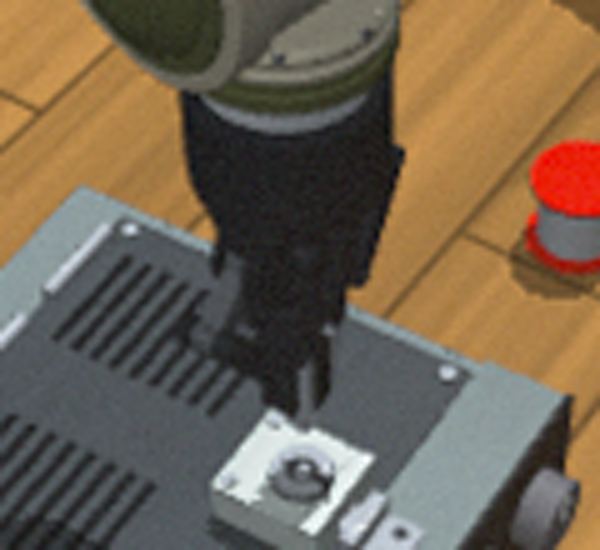

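The key is out, hanging between the fingers at (300,400). The keyhole is free at (300,470) and the bolt bridges the gap to the keeper. Next I carry the key to the dish, 349.7 mm in -y and 37.5 mm in -x.

servo_tool([
  [1,[0.004,-0.015,0],[0,0,0]],
  [1,[0.004,-0.03,0],[0,0,0]],
  [1,[0.004,-0.035,0],[0,0,0]],
  [1,[0.004,-0.035,0],[0,0,0]],
  [1,[0.004,-0.035,0],[0,0,0]],
  [1,[0.004,-0.035,0],[0,0,0]],
  [1,[0.004,-0.035,0],[0,0,0]],
  [1,[0.004,-0.035,0],[0,0,0]],
  [1,[0.004,-0.035,0],[0,0,0]],
  [1,[0.004,-0.03,0],[0,0,0]],
], squeeze=40)

```text
time_s: 21.15
eef_pos: [447.7, -300.0, 195.7]
ee_rot: [-0.0, -0.014, 1.0, 0.0]
force: [0.2, -0.8, -1.0]
grip_width: 0.11
grip_force: 41.1
```

servo_tool([
  [1,[0.004,-0.02,0],[0,0,0]],
  [1,[0.004,-0.009,0],[0,0,0]],
  [1,[0,0,0.02],[0,0,0]],
  [1,[0,0,0.03],[0,0,0]],
  [1,[0,0,0.03],[0,0,0]],
  [1,[0,0,0.02],[0,0,0]],
  [1,[0,0,0],[0,0,0]],
  [1,[0,0,0],[0,0,0]],
])

```text
time_s: 21.82
eef_pos: [441.2, -326.4, 96.0]
ee_rot: [-0.0, -0.015, 1.0, 0.001]
force: [-0.3, 0.2, 0.1]
grip_width: 0.112
grip_force: 41.2
```

```bash
python3 av.py
python3 - <<'E'
from rig import *
from h import *
c=capture("scene"); print(sense()['joints'])
W=cloud(c);p=W[(W[...,0]<620)&(W[...,0]>300)&(W[...,1]<-180)&(W[...,1]>-420)&(W[...,2]>12)&(W[...,2]<27)]
print(len(p),cv2.minAreaRect(p[:,:2].astype(np.float32)))
cv2.imwrite("pics/c3.png",cv2.resize(c["pixels"][200:380,90:290,::-1],(660,594),interpolation=2))
E
```

```text
ang 181.67 turned -0.001 F [ 0.18 -0.35  0.05] Ftool -0.17 -0.35 Tz 0.0053 0.0089 [ 441.89 -327.49   97.81] 0.1099 21.9667
[-8.50939607e-01  5.04301838e-01  1.59012733e+00  5.98875650e-05
  1.04434948e+00 -2.45082884e+00]
1355 ((446.1524963378906, -326.6811828613281), (120.53655242919922, 111.38258361816406), 82.14900207519531)
```

View pics/c3.png

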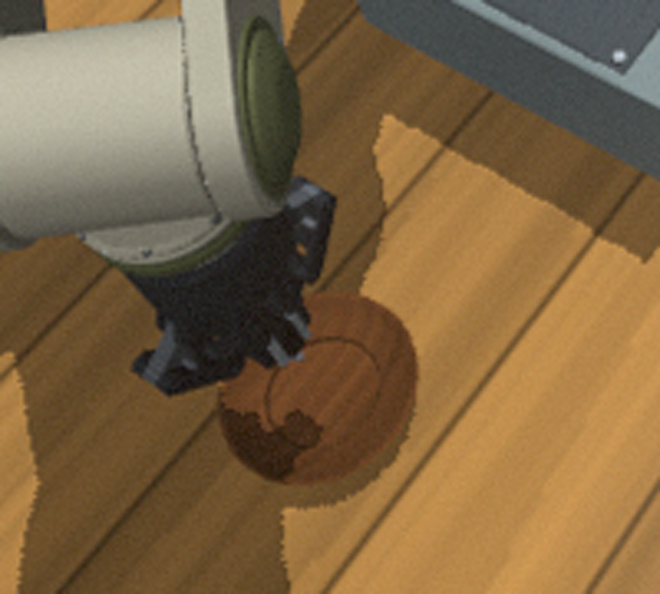

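The key hangs over the dish's centre; the dish floor ring is at about (325,390). Descending until it touches.

servo_tool([
  [1,[0,0,0.015],[0,0,0]],
  [1,[0,0,0.02],[0,0,0]],
  [1,[0,0,0.015],[0,0,0]],
  [1,[0,0,0.008],[0,0,0]],
  [1,[0,0,0.003],[0,0,0]],
  [1,[0,0,0],[0,0,0]],
  [1,[0,0,0],[0,0,0]],
])

```text
time_s: 22.6
eef_pos: [441.7, -327.5, 36.1]
ee_rot: [0.001, -0.014, 1.0, -0.001]
force: [0.5, -0.6, -0.1]
grip_width: 0.106
grip_force: 41.2
```

servo_tool([
  [1,[0,0,0.001],[0,0,0]],
  [1,[0,0,0.001],[0,0,0]],
  [1,[0,0,0.001],[0,0,0]],
  [1,[0,0,0],[0,0,0]],
])

```text
time_s: 22.93
eef_pos: [441.2, -327.1, 32.1]
ee_rot: [0.0, -0.014, 1.0, -0.0]
force: [-0.5, 0.3, -0.1]
grip_width: 0.111
grip_force: 41.2
```

```bash
python3 av.py
```

```text
ang 181.65 turned -0.001 F [ 0.07 -0.27 -0.34] Ftool -0.06 -0.27 Tz 0.0047 0.0157 [ 441.24 -327.12   32.19] 0.103 23.0833
```

servo_tool([
  [1,[0,0,0.001],[0,0,0]],
  [1,[0,0,0.001],[0,0,0]],
  [1,[0,0,0.001],[0,0,0]],
  [1,[0,0,0],[0,0,0]],
])

```text
time_s: 23.42
eef_pos: [441.1, -327.0, 28.8]
ee_rot: [-0.0, -0.014, 1.0, 0.0]
force: [-0.7, -0.2, -1.0]
grip_width: 0.106
grip_force: 41.2
```

servo_tool([
  [1,[0,0,0.0008],[0,0,0]],
  [1,[0,0,0],[0,0,0]],
  [1,[0,0,0],[0,0,0]],
])

```text
time_s: 23.67
eef_pos: [441.3, -327.1, 28.4]
ee_rot: [0.0, -0.014, 1.0, -0.0]
force: [-0.5, 0.7, 1.6]
grip_width: 0.112
grip_force: 41.6
```

```bash
python3 av.py
```

```text
ang 181.65 turned -0.001 F [-0.34  0.63  1.58] Ftool 0.32 0.64 Tz 0.0094 0.0327 [ 441.25 -327.14   28.4 ] 0.112 23.8167
```

Contact at the expected height (28.4 mm). I'll open slowly to part width, then lift.

servo_tool([
  [0.74,[0,0,0],[0,0,0]],
  [0.7,[0,0,0],[0,0,0]],
  [0.66,[0,0,0],[0,0,0]],
  [0.6,[0,0,0],[0,0,0]],
  [0.5,[0,0,0],[0,0,0]],
  [0.3,[0,0,0],[0,0,0]],
  [0.1,[0,0,0],[0,0,0]],
  [0.1,[0,0,0],[0,0,0]],
], squeeze=20)

```text
time_s: 24.48
eef_pos: [441.2, -327.1, 28.3]
ee_rot: [0.0, -0.014, 1.0, -0.0]
force: [0.3, 0.1, -0.6]
grip_width: 0.452
grip_force: 0.0
```

servo_tool([
  [0.1,[0,0,-0.005],[0,0,0]],
  [0.1,[0,0,-0.01],[0,0,0]],
  [0.1,[0,0,-0.02],[0,0,0]],
  [0.1,[0,0,-0.035],[0,0,0]],
  [0.1,[0,0,-0.04],[0,0,0]],
  [0.1,[0,0,-0.04],[0,0,0]],
  [0.1,[-0.02,0,-0.03],[0,0,0]],
  [0.1,[-0.04,0,0],[0,0,0]],
  [0.1,[-0.04,0,0],[0,0,0]],
  [0.1,[-0.02,0,0],[0,0,0]],
])

```text
time_s: 25.32
eef_pos: [564.1, -322.8, 209.7]
ee_rot: [0.001, -0.015, 1.0, -0.001]
force: [-0.6, 0.6, -0.4]
grip_width: 0.452
grip_force: 0.0
```

Run:
```python
from rig import *
from h import *
s=sense();print(s['eef_pos'],s['grip_force'],s['force'])
c=capture("scene"); W=cloud(c)
m=(abs(W[...,0]-441)<45)&(abs(W[...,1]+327)<45)&(W[...,2]>9)&(W[...,2]<80); p=W[m]
print(len(p),p.min(0),p.max(0),p[p[:,2]>25].mean(0))
im=[cv2.resize(c["pixels"][250:380,125:250,::-1],(400,416),interpolation=2)]
c=capture("scene"); im.append(cv2.resize(c["pixels"][110:230,235:355,::-1],(400,416),interpolation=2))
cv2.imwrite("pics/c4.png",np.hstack(im))
```

```text
[ 564.1006693  -322.78450038  209.7302944 ] 0.0 [-0.63602652  0.6350784  -0.35303452]
383 [ 396.1500569  -371.91835886    9.00290906] [ 485.9272039  -282.07658583   28.71614475] [ 455.88930956 -359.53039131   27.20454677]
```

View pics/c4.png

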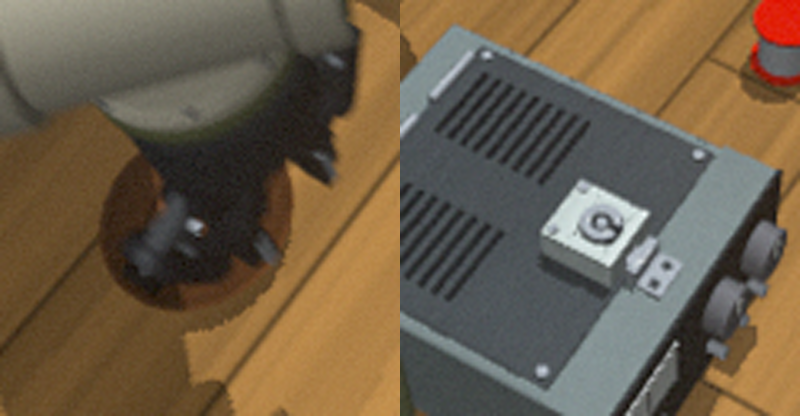

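The arm blocks part of the view, but the key seems to lie in the dish at about (150,240). I'll clear the arm and check.

servo_tool([
  [0.1,[0.03,0,-0.02],[0,0,0]],
  [0.1,[0.038,0,0],[0,0,0]],
  [0.1,[0.038,0,0],[0,0,0]],
  [0.1,[0.038,0,0],[0,0,0]],
  [0.1,[0.038,0,0],[0,0,0]],
  [0.1,[0.038,0,0],[0,0,0]],
  [0.1,[0.03,0,0],[0,0,0]],
  [0.1,[0.01,0,0],[0,0,0]],
  [0.1,[0,0,0],[0,0,0]],
  [0.1,[0,0,0],[0,0,0]],
])

```text
time_s: 26.25
eef_pos: [301.2, -331.2, 229.0]
ee_rot: [0.0, -0.014, 1.0, -0.001]
force: [-0.0, 0.2, -0.5]
grip_width: 0.453
grip_force: 0.0
```

Run:
```python
from rig import *
from h import *
c=capture("scene"); W=cloud(c)
np.savez("last.npz",**c)
px=c["pixels"].astype(int)
m=(np.hypot(W[...,0]-441,W[...,1]+327)<66)&(W[...,2]>5)&(W[...,2]<80)&(px[...,0]-px[...,2]<25); p=W[m]
print(len(p),p.min(0),p.max(0)); r=cv2.minAreaRect(p[:,:2].astype(np.float32)); print(r,cv2.boxPoints(r))
cv2.imwrite("pics/c5.png",cv2.resize(c["pixels"][250:380,125:275,::-1],(600,520),interpolation=2))
```

```text
269 [ 428.44572027 -378.74214496    5.07161591] [ 455.31663237 -327.0495888    31.67429334]
((441.520263671875, -353.0115661621094), (25.77376365661621, 52.01979446411133), 5.031896114349365) [[ 426.4017  -328.2322 ]
 [ 430.9644  -380.05154]
 [ 456.63882 -377.79092]
 [ 452.07614 -325.9716 ]]
```

View pics/c5.png

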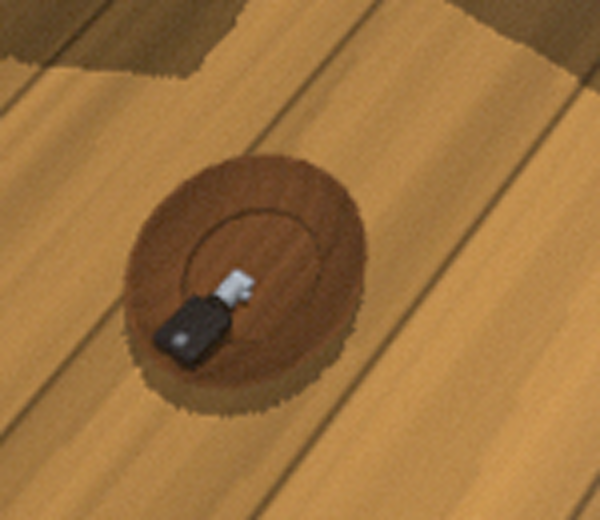

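The key lies in the dish with its tip at about (240,285), at the dish's centre. The head is at (195,330), about 38 mm out and low. Handing in.

```bash
python3 -c "
from rig import *
print(finish_job())"
```

```text
the job is handed in; nothing more can be done
None
```

I turned the key to its stop (about 0.10 N m, roughly 22 N on the tang), turned it back, drew it out freely and laid it in the dish, clear of the bystanders, then handed the job in; no verdict came back.

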